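# Key the knurled cap of the carving stand and hold it home

## Robot

A 7-joint arm with a two-finger parallel gripper is mounted at the origin on the work surface. World frame = base frame: x ahead of the robot, y to its left, z up, the work surface at z = 0. Lengths are in m, angles in rad, forces in N, time in s.
With the tool pointing down it reaches from about 0.4 to 0.85 m from the base axis. Payload 6.9 kg.
Tool frame: the origin (TCP) lies midway between the tips of the shut fingers; the grasp point (between the pads) lies 19 mm behind it; z points along the fingers, y is the line along which they close (so a half turn about z gives the same grasp; the last joint's range is limited). The gripper opens to 85 mm and grips with 20 to 120 N. Pads are 22 mm wide; open, the fingers measure 114 mm over their backs; the gripper's body (76 mm by 85 mm) begins 54 mm behind the grasp point. The pads swing forward as they close: fully open they stand 13 mm farther back than shut.
Start: joints at [-1.222, 0.507, -0.238, 1.5, 0.126, 1.149, -0.155], TCP at [0.15, 0.607, 0.231] pointing down, gripper open.
Joint ranges: [-3.08, 3.08], [-0.24, 2.05], [-1.43, 1.35], [0, 2.5], [-1.52, 4.66], [0.17, 1.96], [-2.89, 2.89]. Speed limits (rad/s): [2.39, 2.39, 3.14, 3.14, 3.14, 3.14, 3.14].

## Interface

Orientations are given as a unit quaternion [w, x, y, z].
In Python, from cell import bot gives the robot as it stands.
- The arm moves only by the tool step_arm, never from a script. Its arguments are lists of equal length, an entry for each row: "linear": the shift along the tool's x, y, z in cm, a list of three; "rot": the turn, a rotation vector about the tool's x, y, z in degrees, a list of three; "hand": the opening, from 0 (shut) to 1 (fully open). A call has exactly 5 rows; each row is the pose to reach, as a shift and turn from the pose commanded when the call began, along the tool's axes at that moment; what a row does not reach only later rows make up. A row lasts 1/10 s, in which the tool goes at most 50 mm and 8.59 degrees, less where a joint would pass 70% of its speed; a pose out of reach is approached as far as the arm can. A call with a gripper value outside its range is refused whole. The fingers move at their own pace and stop on an object; "newtons" is the grip in N (left out, the last holds). Time passes only in rows, so rows that repeat a pose let the fingers close, or fill a call up. It gives the time, the measured TCP pose, the force, the opening and the grip force at its end, in the units of the state.
- bot.read_state(): the state, without advancing time (a new reading comes with each control period).
- bot.camera(name): name is "scene" or "side" or "wrist"; returns (picture, depth): 420x560x3 uint8, red, green, blue; 420x560 float32, m along the optical axis (not along the pixel's ray), 0 where there is no reading.
- bot.camera_params(name): a dict with "intrinsics" (3x3 intrinsics, pixels), "k1" (the pictures are not rectified: a ray, as slopes to the right and down, at radius r is drawn at 1 + k1 r^2 times it, then the intrinsics apply), "xyz" and "attitude" of the camera in the world. Camera axes: x right, y down, z forward; pixel columns grow to the right and rows downward; lengths in m; the calibration is good to about 2 mm. A picture is of the moment at which its call begins: read the wrist's pose just before it. camera_params takes no time and is no camera call; for the wrist camera it gives the pose at the moment of the call.
- bot.close_job(): hands the job in; it is judged then, once.
The state is a dict: "clock": time; "qpos": joint angles; "joint_vel": joint speeds; "joint_efforts": joint torques, N m; "ee_pos": TCP position; "tool_rot": TCP orientation; "ft_force": force on the tool from outside, world axes, zero at the start; "ft_torque": the same for the moment, N m; "grip_width": opening from 0.0 (shut) to 1.0 (fully open); "finger_force": force on a finger pad.
Only numpy, scipy, OpenCV 4.12 (cv2) and the standard library are available. Lean on these libraries where they do the work, as an engineer would, in place of code of your own. Each camera call takes 0.05 s, during which the arm holds its last target. There are 200 camera calls.

## Task

The knurled steel cap of the carving stand has been left sitting on top of the stand's pins. Turn the cap until the hidden keyways inside it drop over the pins, then push it down against its spring until it is fully home on the shoulder of the column, and finish while still gripping it and holding it pushed home, so that I can put in its locking screw. Leave the other things on the bench where they are.

Things in the scene. Friction and masses are not known exactly. Their poses are not given: they have to be found in the camera images.
- cap_center (a point): Centre, half-way up, of the loose knurled steel cap: upright, 56 mm across, 44 mm tall, closed flat top, 0.17 to 0.35 kg, z up along its axis; may be gripped anywhere on its side. This point is 34 mm above the shoulder at the start (on the pins), 28 mm once the keyways have dropped over the pins on to the spring ring (it can then turn no farther), 22 mm when home.
- cap: The same cap; origin at the centre of its lower rim. A flange inside it has three hidden keyways, 11 mm wide, 120 degrees apart, direction not told. Under a light push they drop over the pins after a turn of 26 to 75 degrees clockwise (seen from above) from the start, or 45 to 94 degrees anticlockwise, with about 8 degrees of play either way.
- spring_ring (a joint): Spring-loaded steel ring round the spigot, under the cap: 0 when up (its top 6 mm above the shoulder), 0.006 m when pressed flush with the shoulder. It resists with 4.5 N at first and 10 N when flush, so the cap, once keyed, must be pushed down the last 6 mm, and springs back up if let go.
- shoulder (a point): Centre of the shoulder, the flat top of the stand's grey upright column, 62 mm above the bench. A steel spigot 32 mm across rises 33 mm from it into the cap and carries three pins 120 degrees apart, 5 mm thick, their tops 12 mm above the shoulder, direction not told. The cap is home when its lower rim is on the shoulder.
- stand: The carving stand, fixed to the bench; origin under its centre, x and y along the base plate's sides. Base plate 120 x 120 x 16 mm with bolt heads to 21 mm; the column narrows to 54 mm across from 30 mm above the bench up to the shoulder, slimmer than the cap, so fingers beside the cap pass down beside the column.
- carved_board: Bystander, not to be disturbed: square-edged pine board with a carved rosette, 160 x 240 x 19 mm, lying flat; origin at the centre of its underside.
- knife: Bystander, not to be disturbed: carving knife with a red handle, 150 mm long, 14 mm high, lying flat beside the stand; origin on its underside, 40 mm behind the start of the blade, x towards the tip.
- gouge: Bystander, not to be disturbed: carving gouge with a wooden handle, 175 mm long, 14 mm high, lying flat beside the stand; origin on its underside, 40 mm behind the start of the blade, x towards the tip.
- mallet: Bystander, not to be disturbed: round wooden carver's mallet, 76 mm across, 215 mm tall, standing on its head; origin at the centre of its underside.
- glue_bottle: Bystander, not to be disturbed: white glue bottle, 56 mm across, 150 mm tall, standing; origin at the centre of its underside.
- paper_tray: Bystander, not to be disturbed: low open white tray, 100 x 160 x 30 mm; origin at the centre of its underside.
- sharpening_stone: Bystander, not to be disturbed: flat sharpening stone, 60 x 180 x 25 mm; origin at the centre of its underside.
- wood_blank: Bystander, not to be disturbed: block of pale wood, 90 x 70 x 45 mm; origin at the centre of its underside.
Mind the look-alikes: they are no part of the job. Of the things shaped like the cap, the bare steel one is meant. There is more than one size of the stand; the one meant has the size given above.

How it is judged:
By the outcome, as a careful person would: the job done as asked, in the order asked, and still so for the second after the job is handed in, while the arm keeps its last pose, push and grip.
It also fails if it takes over 42 s, if anything falls off the work surface, if the arm or the gripper's body presses on something with over 40 N, if the wrist force passes 120 N, or if a joint passes its speed limit or range.

## Working session

There is one attempt and no reset: what is moved stays moved. The work goes in short steps, Python scripts to look and compute and a tool call to move; the robot and the scene stay as the last step left them, time stands still between calls to the robot, and variables do not carry over. Pictures are saved under pics/ and viewed, at most 10 in all, crops included, and the job is handed in when it is done.

Besides the shell and the picture viewer there is one more tool, called after "Call:" as a command line: name --argument value ..., lists and objects as JSON in quotes. step_arm: Moves the arm, as the interface text tells. Its arguments: {"type":"object","properties":{"linear":{"type":"array","items":{"type":"array","items":{"type":"number"}}},"rot":{"type":"array","items":{"type":"array","items":{"type":"number"}}},"hand":{"type":"array","items":{"type":"number"}},"newtons":{"type":"number"}},"required":["linear","rot","hand"]}

```bash
mkdir -p pics; python3 - <<'E'
from cell import bot
import cv2,numpy as np
for n in ("scene","side"):
    im,d=bot.camera(n); cv2.imwrite(f"pics/{n}0.png",im[:,:,::-1]); np.savez(f"{n}0.npz",im=im,d=d)
    p=bot.camera_params(n); print(n,p)
s=bot.read_state(); print(s)
E
```

```text
scene {'intrinsics': array([[505.91534125,   0.        , 268.8233994 ],
       [  0.        , 505.91534125, 205.40236093],
       [  0.        ,   0.        ,   1.        ]]), 'k1': -0.08468155725083429, 'xyz': array([1.27700036, 0.35857002, 1.25413334]), 'attitude': array([-0.15330895,  0.52194536,  0.80226036, -0.24586117])}
side {'intrinsics': array([[534.62138432,   0.        , 275.64223684],
       [  0.        , 534.62138432, 210.39185215],
       [  0.        ,   0.        ,   1.        ]]), 'k1': -0.0073184425110116216, 'xyz': array([0.07945834, 0.77271642, 1.23148047]), 'attitude': array([ 0.09265595, -0.28677087,  0.89887252, -0.31812816])}
{'clock': 0.1, 'qpos': array([-1.22250748,  0.50825119, -0.23751321,  1.50102661,  0.12565631,
        1.14889664, -0.15482271]), 'joint_vel': array([ 5.39788429e-04, -9.29799697e-04,  5.67899700e-04, -2.93227684e-03,
        1.14072358e-03, -2.44310298e-03,  1.04862019e-05]), 'joint_efforts': array([-4.67623628e-03, -6.21841621e+01, -2.19417885e+00, -2.50211370e+01,
        1.27303778e-02,  7.81382492e-03,  3.00827890e-05]), 'ee_pos': array([0.1502158 , 0.60621792, 0.23051972]), 'tool_rot': array([-9.80365796e-05,  1.21119087e-01,  9.92637661e-01, -7.94222785e-04]), 'ft_force': array([ 1.07080977,  0.37074958, -0.54910912]), 'ft_torque': array([-0.0027679 , -0.01373261, -0.02724265]), 'finger_force': 0.0, 'grip_width': 1.0011364120624164}
```

View pics/scene0.png

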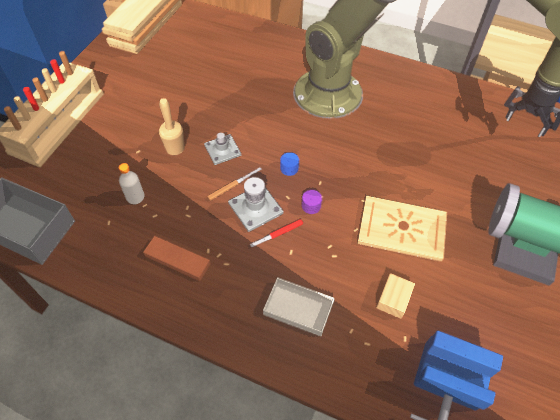

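View pics/side0.png

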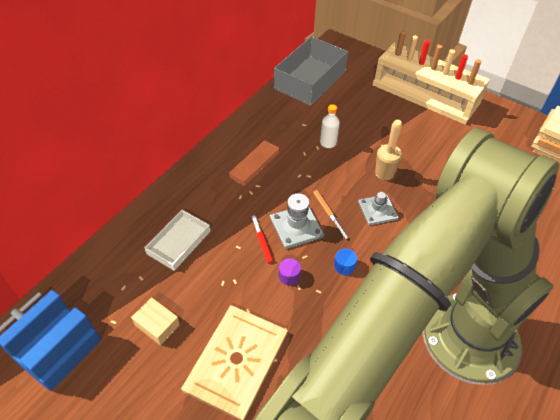

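Both views show the same candidates. Scene pixels: large stand with a bare steel cap at (255,190), small stand with a bare spigot at (222,147), blue cap at (290,164), purple cap at (312,202). Only the large stand's cap is bare steel and on a stand; I'll confirm with an enlarged crop and measure it.

```bash
cat > h.py <<'E'
import numpy as np,cv2
from scipy.spatial.transform import Rotation as R
def ray(p,uv):
    K=p['intrinsics'];D=np.array([p['k1'],0,0,0,0])
    n=cv2.undistortPoints(np.array([[uv]],float),K,D)[0,0]
    q=p['attitude'];M=R.from_quat([q[1],q[2],q[3],q[0]]).as_matrix()
    d=M@np.array([n[0],n[1],1]);return p['xyz'],d
def plane(p,uv,z):
    o,d=ray(p,uv);return o+d*(z-o[2])/d[2]
def tri(p1,a,p2,b):
    o1,d1=ray(p1,a);o2,d2=ray(p2,b)
    s=np.linalg.lstsq(np.c_[d1,-d2],o2-o1,rcond=None)[0]
    x,y=o1+s[0]*d1,o2+s[1]*d2
    return (x+y)/2,np.linalg.norm(x-y)
def pt(p,uv,depth):
    o,d=ray(p,uv);return o+d*depth
E
python3 - <<'E'
from cell import bot
from h import *
a=np.load("scene0.npz");b=np.load("side0.npz")
c1=cv2.resize(a['im'][160:235,215:300],None,fx=4.6,fy=6*.77,interpolation=3)
c2=cv2.resize(b['im'][180:255,255:340],None,fx=4.6,fy=6*.77,interpolation=3)
cv2.imwrite("pics/crop.png",np.hstack([c1,c2])[:,:,::-1])
# points from depth, all near cap: heights
for n,z,box in(("scene",a,(160,235,215,300)),("side",b,(180,255,255,340))):
    p=bot.camera_params(n);P=[]
    for v in range(box[0],box[1]):
        for u in range(box[2],box[3]):
            if z['d'][v,u]>0: P.append(np.r_[pt(p,(u,v),z['d'][v,u]),u,v])
    P=np.array(P)
    for lo,hi in((.105,.13),(.066,.1),(.01,.025)):
        m=(P[:,2]>lo)&(P[:,2]<hi);Q=P[m]
        print(n,lo,m.sum(),np.median(Q,0).round(4),Q.min(0).round(3),Q.max(0).round(3))
E
```

```text
scene 0.105 317 [ 5.498e-01 -2.650e-02  1.174e-01  2.530e+02  1.870e+02] [ 5.19e-01 -5.70e-02  1.05e-01  2.44e+02  1.77e+02] [5.76e-01 1.00e-03 1.24e-01 2.64e+02 1.96e+02]
scene 0.066 104 [ 5.694e-01 -1.380e-02  8.700e-02  2.550e+02  1.980e+02] [ 5.35e-01 -5.20e-02  6.70e-02  2.44e+02  1.90e+02] [5.76e-01 1.00e-03 1.00e-01 2.64e+02 2.04e+02]
scene 0.01 1252 [ 5.59e-01 -1.02e-02  1.59e-02  2.55e+02  2.10e+02] [ 3.59e-01 -2.15e-01  1.00e-02  2.15e+02  1.60e+02] [6.27e-01 1.16e-01 2.50e-02 2.99e+02 2.34e+02]
side 0.105 331 [ 5.439e-01 -2.350e-02  1.179e-01  2.980e+02  2.030e+02] [ 5.16e-01 -5.50e-02  1.05e-01  2.88e+02  1.94e+02] [5.75e-01 5.00e-03 1.25e-01 3.08e+02 2.13e+02]
side 0.066 122 [ 5.339e-01 -5.900e-03  8.740e-02  2.960e+02  2.150e+02] [ 5.16e-01 -3.70e-02  6.60e-02  2.87e+02  2.07e+02] [5.69e-01 2.00e-03 1.00e-01 3.07e+02 2.21e+02]
side 0.01 1237 [ 5.356e-01 -9.100e-03  1.600e-02  2.950e+02  2.300e+02] [ 4.47e-01 -1.72e-01  1.00e-02  2.55e+02  1.90e+02] [6.58e-01 1.09e-01 2.50e-02 3.39e+02 2.54e+02]
```

View pics/crop.png

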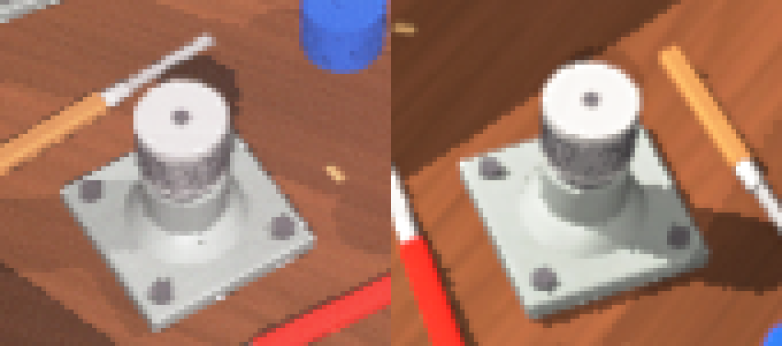

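The crop confirms it: the bare knurled steel cap sits on the large, wide-plate stand. The dot at its top centre is at scene (254.4,185.3) and side (298.5,201.4).

```bash
python3 - <<'E'
from cell import bot
from h import *
p=bot.camera_params("scene");q=bot.camera_params("side")
x,e=tri(p,(254.4,185.3),q,(298.5,201.4));print("cap top",x.round(4),"gap",round(e,4))
print("mallet top",tri(p,(165,100),q,(397,123)),"bottle top",tri(p,(124,167),q,(333,109)))
s=bot.read_state();t=s['tool_rot'];M=R.from_quat([*t[1:],t[0]]).as_matrix()
print("shift to 0.07 above cap top (TCP), tool cm",(M.T@(x+[0,0,.10]-s['ee_pos'])*100).round(2));print(M.round(3))
E
```

```text
cap top [ 0.5451 -0.0269  0.1186] gap 0.0032
mallet top (array([ 0.43690043, -0.35831091,  0.21768578]), np.float64(0.0004628156945512932)) bottle top (array([ 0.65187539, -0.37970217,  0.14505502]), np.float64(0.0007366131274373431))
shift to 0.07 above cap top (TCP), tool cm [-53.55 -51.96   1.27]
[[-0.971  0.24  -0.   ]
 [ 0.24   0.971 -0.002]
 [ 0.    -0.002 -1.   ]]
```

Call:
step_arm --linear '[[-2,-2,0],[-5.5,-5.3,0],[-9,-8.7,0],[-12.5,-12.1,0],[-16,-15.5,0]]' --rot '[[0,0,0],[0,0,0],[0,0,0],[0,0,0],[0,0,0]]' --hand '[1,1,1,1,1]' --newtons 60

```text
clock: 0.6
ee_pos: [0.269, 0.4158, 0.231]
tool_rot: [-0.0, 0.121, 0.993, -0.0]
ft_force: [1.0, 0.2, -0.9]
grip_width: 1.002
finger_force: 0.0
```

Call:
step_arm --linear '[[-3.5,-3.4,0],[-7,-6.8,0],[-10.5,-10.2,0],[-14,-13.6,0],[-17.5,-17,0]]' --rot '[[0,0,0],[0,0,0],[0,0,0],[0,0,0],[0,0,0]]' --hand '[1,1,1,1,1]'

```text
clock: 1.1
ee_pos: [0.3979, 0.2087, 0.2313]
tool_rot: [0.0, 0.121, 0.993, 0.0]
ft_force: [1.3, 1.9, 0.1]
grip_width: 0.997
finger_force: 0.0
```

Call:
step_arm --linear '[[-3.5,-3.4,0],[-7,-6.8,0],[-10.5,-10.2,0],[-14,-13.6,0],[-17.5,-17,0]]' --rot '[[0,0,0],[0,0,0],[0,0,0],[0,0,0],[0,0,0]]' --hand '[1,1,1,1,1]'

```text
clock: 1.6
ee_pos: [0.5269, 0.0018, 0.2311]
tool_rot: [-0.0, 0.121, 0.993, 0.0]
ft_force: [0.2, 0.4, 0.1]
grip_width: 0.999
finger_force: 0.0
```

Call:
step_arm --linear '[[-1.5,-1.4,0],[-2.5,-2.4,0],[-2.5,-2.4,0],[-2.5,-2.4,0],[-2.5,-2.4,0]]' --rot '[[0,0,8],[0,0,16],[0,0,24],[0,0,32],[0,0,40]]' --hand '[1,1,1,1,1]'

```text
clock: 2.1
ee_pos: [0.5445, -0.0259, 0.2308]
tool_rot: [-0.0, 0.456, 0.89, -0.0]
ft_force: [-0.5, -0.1, 0.0]
grip_width: 0.998
finger_force: 0.0
```

Call:
step_arm --linear '[[0,0,0],[0,0,0],[0,0,0],[0,0,0],[0,0,0]]' --rot '[[0,0,8],[0,0,16],[0,0,24],[0,0,32],[0,0,39]]' --hand '[1,1,1,1,1]'

```text
clock: 2.6
ee_pos: [0.5445, -0.0256, 0.2309]
tool_rot: [-0.0, 0.727, 0.687, -0.0]
ft_force: [0.3, 0.8, 1.0]
grip_width: 0.998
finger_force: 0.0
```

Look with the wrist camera to refine the cap's centre.

```bash
python3 - <<'E'
from cell import bot
from h import *
s=bot.read_state();p=bot.camera_params("wrist");im,d=bot.camera("wrist")
cv2.imwrite("pics/wrist1.png",im[:,:,::-1]);np.savez("wrist1.npz",im=im,d=d)
print(s['qpos'].round(3),s['ee_pos'].round(4),p['xyz'].round(4))
P=[]
for v in range(0,420,2):
    for u in range(0,560,2):
        if d[v,u]>0:
            x=pt(p,(u,v),d[v,u])
            if .108<x[2]<.128 and abs(x[0]-.545)<.05 and abs(x[1]+.026)<.05:P.append(np.r_[x,u,v])
P=np.array(P);print(len(P))
if len(P):
    m=np.median(P,0);print(m.round(4));
    uv=P[abs(P[:,2]-m[2])<.004][:,3:].astype(np.float32)
    (c,r,a)=cv2.fitEllipse(cv2.convexHull(uv));print(c,r,plane(p,c,m[2]),plane(p,c,.1186))
E
```

```text
[-0.237  0.398  0.349  1.717 -0.153  1.054  0.107] [ 0.5445 -0.0256  0.2309] [0.5494 0.0428 0.3739]
928
[ 5.457e-01 -2.470e-02  1.183e-01  2.820e+02  2.060e+02]
(281.7110290527344, 207.11412048339844) (66.56331634521484, 68.06396484375) [ 0.54566383 -0.02539994  0.11829425] [ 0.54566826 -0.02531843  0.1186    ]
```

View pics/wrist1.png

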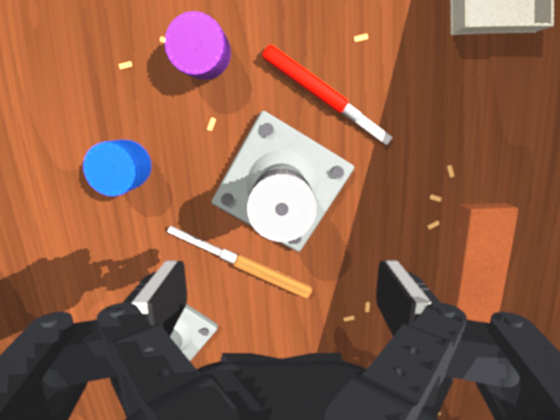

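The wrist view shows the cap top at (282,207), i.e. x 0.5456, y −0.0255, top z 0.118, which agrees with the triangulation. Descending with TCP z target 0.075.

Call:
step_arm --linear '[[0,0.1,3],[0,0.1,6],[0,0.1,9],[0,0.1,11.5],[0,0.1,13]]' --rot '[[0,0,0],[0,0,0],[0,0,0],[0,0,0],[0,0,0]]' --hand '[1,1,1,1,1]'

```text
clock: 3.15
ee_pos: [0.5446, -0.0255, 0.0991]
tool_rot: [-0.001, 0.724, 0.69, -0.001]
ft_force: [0.1, 0.0, -0.5]
grip_width: 1.001
finger_force: 0.0
```

Call:
step_arm --linear '[[0,0,1.5],[0,0,2.6],[0,0,2.6],[0,0,2.6],[0,0,2.6]]' --rot '[[0,0,0],[0,0,0],[0,0,0],[0,0,0],[0,0,0]]' --hand '[1,1,0.75,0.7,0.68]' --newtons 40

```text
clock: 3.65
ee_pos: [0.5459, -0.0259, 0.0759]
tool_rot: [0.0, 0.725, 0.689, 0.0]
ft_force: [-1.1, -0.3, -0.7]
grip_width: 0.681
finger_force: 0.4
```

Call:
step_arm --linear '[[0,0,0],[0,0,0],[0,0,0],[0,0,0],[0,0,0]]' --rot '[[0,0,0],[0,0,0],[0,0,0],[0,0,0],[0,0,0]]' --hand '[0.66,0.64,0.6,0.55,0.5]'

```text
clock: 4.15
ee_pos: [0.546, -0.0258, 0.0761]
tool_rot: [0.0, 0.725, 0.689, 0.0]
ft_force: [-3.1, 0.5, 6.0]
grip_width: 0.649
finger_force: 41.4
```

Call:
step_arm --linear '[[0,0,0],[0,0,0.05],[0,0,0.05],[0,0,0.05],[0,0,0.05]]' --rot '[[0,0,4],[0,0,9],[0,0,14],[0,0,18],[0,0,20]]' --hand '[0.5,0.5,0.5,0.5,0.5]'

```text
clock: 4.65
ee_pos: [0.5465, -0.027, 0.0759]
tool_rot: [0.001, 0.834, 0.551, 0.001]
ft_force: [-2.1, -3.3, 8.1]
grip_width: 0.651
finger_force: 41.8
```

Call:
step_arm --linear '[[0,0,0],[0,0,0],[0,0,0],[0,0,0],[0,0,0]]' --rot '[[0,0,3],[0,0,6],[0,0,8],[0,0,10],[0,0,10]]' --hand '[0.5,0.5,0.5,0.5,0.5]'

```text
clock: 5.15
ee_pos: [0.5456, -0.0254, 0.0745]
tool_rot: [-0.0, 0.879, 0.478, -0.0]
ft_force: [0.3, -0.6, -2.2]
grip_width: 0.648
finger_force: 42.7
```

```bash
python3 -c "
from cell import bot
s=bot.read_state()
for k in('ft_force','ft_torque','ee_pos'):print(k,s[k].round(4))"
```

```text
ft_force [ 0.2613 -0.5683 -2.1906]
ft_torque [0.0096 0.044  0.0037]
ee_pos [ 0.5456 -0.0254  0.0745]
```

The push force vanished, so the keyways have found the pins. Turning 3° further into the play, then lowering.

Call:
step_arm --linear '[[0,0,0],[0,0,0.1],[0,0,0.2],[0,0,0.3],[0,0,0.3]]' --rot '[[0,0,2],[0,0,4],[0,0,4],[0,0,4],[0,0,4]]' --hand '[0.5,0.5,0.5,0.5,0.5]'

```text
clock: 5.65
ee_pos: [0.5457, -0.0258, 0.0716]
tool_rot: [-0.0, 0.895, 0.447, -0.0]
ft_force: [-0.0, -0.4, -2.8]
grip_width: 0.647
finger_force: 42.7
```

```bash
python3 -c "
from cell import bot
s=bot.read_state()
for k in('ft_force','ft_torque','ee_pos'):print(k,s[k].round(4))"
```

```text
ft_force [-0.0041 -0.4414 -2.7647]
ft_torque [ 0.0697 -0.062   0.0515]
ee_pos [ 0.5457 -0.0258  0.0716]
```

Call:
step_arm --linear '[[0,0,0],[0,0,0.1],[0,0,0.2],[0,0,0.4],[0,0,0.4]]' --rot '[[0,0,0],[0,0,0],[0,0,0],[0,0,0],[0,0,0]]' --hand '[0.5,0.5,0.5,0.5,0.5]' --newtons 80

```text
clock: 6.15
ee_pos: [0.5459, -0.0259, 0.068]
tool_rot: [0.0, 0.895, 0.447, 0.0]
ft_force: [-1.9, 0.3, 4.2]
grip_width: 0.645
finger_force: 84.8
```

Call:
step_arm --linear '[[0,0,0.1],[0,0,0.2],[0,0,0.3],[0,0,0.4],[0,0,0.4]]' --rot '[[0,0,0],[0,0,0],[0,0,0],[0,0,0],[0,0,0]]' --hand '[0.5,0.5,0.5,0.5,0.5]'

```text
clock: 6.65
ee_pos: [0.5459, -0.0259, 0.0645]
tool_rot: [-0.0, 0.895, 0.447, 0.0]
ft_force: [-3.5, 1.6, 10.6]
grip_width: 0.644
finger_force: 86.0
```

Call:
step_arm --linear '[[0,0,0.05],[0,0,0.1],[0,0,0.1],[0,0,0.1],[0,0,0.1]]' --rot '[[0,0,0],[0,0,0],[0,0,0],[0,0,0],[0,0,0]]' --hand '[0.5,0.5,0.5,0.5,0.5]'

```text
clock: 7.15
ee_pos: [0.5459, -0.0258, 0.0644]
tool_rot: [-0.0, 0.895, 0.447, 0.001]
ft_force: [-6.1, 0.5, 20.4]
grip_width: 0.643
finger_force: 87.0
```

```bash
python3 - <<'E'
from cell import bot
from h import *
C=[]
for n in("scene","side"):
    im,d=bot.camera(n);p=bot.camera_params(n)
    u,v=(254,190) if n=="scene" else (298,207)
    C.append(cv2.resize(im[v-40:v+40,u-40:u+40],(400,400),interpolation=3))
cv2.imwrite("pics/home.png",np.hstack(C)[:,:,::-1])
s=bot.read_state();p=bot.camera_params("wrist");im,d=bot.camera("wrist")
print(s['ft_force'].round(2),s['ft_torque'].round(3),s['ee_pos'].round(4),s['finger_force'])
P=[]
for v in range(0,420,2):
    for u in range(0,560,2):
        if d[v,u]>0:
            x=pt(p,(u,v),d[v,u])
            if abs(x[0]-.5456)<.025 and abs(x[1]+.0257)<.025:P.append(np.r_[x,u,v])
P=np.array(P);m=P[(P[:,2]>.09)&(P[:,2]<.13)];print(len(P),len(m),np.median(m,0) if len(m) else 0)
E
```

```text
[-5.26  0.68 21.  ] [0.25  1.334 0.019] [ 0.5459 -0.0258  0.0644] 87.05039329826832
6743 3494 [ 5.50629617e-01 -1.98007594e-02  1.06457402e-01  2.80000000e+02
  3.06000000e+02]
```

View pics/home.png

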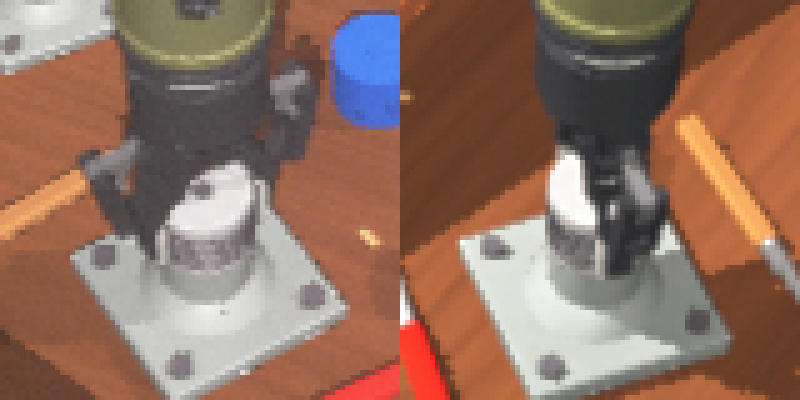

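The cap top now measures z 0.1065, where home is 0.106, and the rim sits on the column with no gap (crop at about (210,240)). The last 1 mm command added 10 N and moved the cap only 0.1 mm, so it is on the hard stop. Handing in while holding.

```bash
python3 -c "
from cell import bot
print(bot.close_job())"
```

```text
the job is handed in; nothing more can be done
None
```

The cap was turned about 34° clockwise until it keyed onto the pins. It was then pushed home on the shoulder, and I handed the job in with the arm still gripping it and pressing down with about 20 N.

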